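# Tuck the cartridge rack's flap under its lip

### The arm

A 7-joint arm with a two-finger parallel gripper is mounted at the origin on the work surface. World frame = base frame: x ahead of the robot, y to its left, z up, the work surface at z = 0. Lengths are in m, angles in rad, forces in N, time in s.
With the tool pointing down it reaches from about 0.425 to 0.95 m from the base axis. Payload 4.7 kg.
Tool frame: the origin (TCP) lies on the mounting face of the last link; the fingertips stand 182 mm ahead of it and the grasp point (between the pads) lies 164 mm ahead of it; z points along the fingers, y is the direction in which the jaws open and shut (so a half turn about z gives the same grasp; the last joint's range is limited). The gripper opens to 87 mm and grips with 3 to 60 N. Pads are 19 mm wide; open, the fingers measure 117 mm over their backs; the gripper's body (75 mm by 190 mm) begins 51 mm behind the grasp point.
Start: joints at [-0.029, 0.469, -0.049, 1.532, 0.024, 1.141, -0.082], TCP at [0.675, 0, 0.405] pointing down, gripper open.
Joint ranges: [-2.59, 2.59], [-0.33, 1.99], [-1.39, 1.29], [0.1, 2.45], [-1.04, 4.18], [0.21, 1.99], [-2.66, 2.66]. Speed limits (rad/s): [2.57, 2.57, 3.14, 3.14, 3.14, 3.14, 3.14].

### API

Orientations are given as a unit quaternion [w, x, y, z].
In Python, from station import monitor, optics, ticket, finder gives the robot as it stands.
- The arm moves only by the tool send_rows, never from a script. Its argument "commands" is a list that holds one entry, the list of rows, each a list of 7 numbers: the finger opening in mm, from 0 to 87, then the shift along the world's x, y, z in mm, then the turn, a rotation vector about the world's x, y, z in rad. In form: [[[grip, tx, ty, tz, rx, ry, rz], ...]]. A call has 1 to 20 rows; each row shifts and turns the pose as measured when the row begins; what a row does not reach is not made up. A row lasts 1/10 s, in which the tool goes at most 50 mm and 8.59 degrees, less where a joint would pass 70% of its speed; a pose out of reach is approached as far as the arm can. A call with a gripper value outside its range is refused whole. The fingers move at their own pace and stop on an object; the grip force is fixed at half the most. Time passes only in rows, so rows that do not move let the fingers close. It gives the time, the measured TCP pose, the force and the opening at its end, in the units of the state.
- monitor.get_state(): the state, without advancing time (a new reading comes with each control period).
- optics.get_image(name): name is "scene" or "side" or "wrist"; returns a dict with "image" (420x560x3 uint8, blue, green, red), "depth" (420x560 float32, m along the optical axis (not along the pixel's ray), 0 where there is no reading), "intrinsics" (3x3 intrinsics, pixels), "R" (3x3) and "t" (3): a world point X has camera coordinates R X + t; the wrist camera has in their place "T_tool_cam" (4x4, takes a point from camera to tool coordinates, whose origin is the TCP and whose axes are the flange's). Camera axes: x right, y down, z forward; pixel columns grow to the right and rows downward; lengths in m; the calibration is good to about 2 mm. A picture is of the moment at which its call begins: read the wrist's pose just before it.
- ticket.hand_in(): hands the job in, once; it reports no verdict.
Trained networks look in a picture, given as the dict that the camera call returned (one of the last four; its "shot" number tells which), for a name from the list of things; names that differ only in an ending like _2 or _b are one class to them, and where a whole thing is asked for, a point or a joint stands for the part that bears it (a point fixed in the world has none). Each returns a list of dicts, best first, with "confidence" (0 to 1); they miss things now and then, are a little off and sometimes report something else, mostly with a low value. They report only what shows in the picture. A call takes as long as a camera call. They do not tell look-alikes from the thing itself.
- finder.cut_out(picture, name): "mask" (420x560 bool, what is visible of it) and "extent" ([left, top, width, height] in pixels, round what is visible of it).
The state is a dict: "clock": time; "joints": joint angles; "joint_velocities": joint speeds; "joint_efforts": joint torques, N m; "position": TCP position; "tool_rot": TCP orientation; "wrist_force": force on the tool from outside, world axes, zero at the start; "wrist_torque": the same for the moment, N m; "opening": opening from 0.0 (shut) to 1.0 (fully open).
Only numpy, scipy, OpenCV 4.12 (cv2) and the standard library are available. Lean on these libraries where they do the work, as an engineer would, in place of code of your own. Each camera call takes 0.05 s, during which the arm holds its last target.

### The job

Fold the cartridge rack's hinged flap down over the four cartridges, then push it along until its free edge is tucked fully home beneath the retaining lip, so that it stays shut by itself. Only push on its outer face with a fingertip: do not take hold of it, and leave the cartridges in their slots and the spatula, pick and tin where they lie.

Things in the scene. Friction and masses are not known exactly. Their poses are not given: they have to be found in the camera images.
- rack: Black plastic rack, fixed. Origin: middle of its underside on the shelf (z = 0), z up; x points level from the flap's hinge to the retaining lip, y along the hinge. Footprint 126 mm in x (-66 to +60), 104 mm in y. 2 by 2 slots, walls 50 mm high; cartridge caps reach 83 mm. Cheeks 4 mm thick at y = -48 and +48 mm, x = -64 to -30 mm, 101 mm high, carry the flap's hinge rod.
- flap (a joint): Fold angle of the flap (rad): 0 = folded level over the cartridges, grows as it opens, 1.57 = upright; starts at 1.3 to 1.75 and rests there. A weak hinge spring raises a folded flap again (about 0.4 N at the free edge) unless the edge is caught under the lip. Folding takes about 1 to 2 N on the outer face, 50 mm from the hinge.
- flap_slide (a joint): How far the hinge rod and flap have moved along the rack's +x towards the lip (m): 0 to 0.016 (end stop, fully home); starts at 0 to 0.002. Rubs with about 2.5 N, stays where left. The folded flap's free edge is 6 mm short of the lip at 0 and 10 mm beneath it at 0.016; if moved over 6 mm before folding, the flap lands on top of the lip.
- flap_hinge (a point): Point on the hinge axis (a level rod along the rack's y, radius 4 mm), half-way along it; moves with flap_slide. At slide 0 it is 55 mm on the -x side of the rack's origin; always 92 mm above the shelf.
- flap_edge (a point): Middle of the flap's free edge, on its outer face (on top when folded). The flap is a stiff grey plastic plate, 92 mm from hinge to free edge, 84 mm wide along the hinge, 3 mm thick; folded, its underside is 92 mm and its top 95 mm above the shelf. Axes: x from hinge to free edge, y along the hinge, z out of the outer face.
- flap_step (a point): Foot of the thumb step on the flap's outer face, mid-width: an upright face 6 mm high, 60 mm wide, 62 mm from the hinge axis and facing the hinge, for a fingertip to push against; behind it a ramp falls to the plate 78 mm from the hinge. Between hinge and step the face is smooth and free. Axes as flap_edge.
- flap_liner: Thin rubber pad (60 by 70 mm, 2 mm thick) on the underside of the flap, which a push from outside never touches. Its origin lies on the hinge axis; axes as flap_edge.
- lip_edge (a point): Middle of the retaining lip's lower edge on the hinge side: 43 mm on the +x side of the rack's origin, 98.5 mm above the shelf (3.5 mm above the folded flap's top). Axes as the rack's. The lip is a black strip 60 mm wide in y, x = 43 to 58 mm, 4 mm thick (top at 102.5 mm), on an upright wall at x = 54 to 58 mm.
- spatula: Yellow plastic smoothing spatula lying loose on the shelf, 200 mm long, 46 mm wide, 12 mm high; x along it towards the blade. Bystander.
- pick: Steel nozzle pick lying loose on the shelf, 132 mm long, 9 mm thick; x along it towards its point. Bystander.
- tin: Closed round metal tin standing loose on the shelf, 69 mm across, 30 mm high; origin at the centre of its underside. Bystander.
- cartridge0_mid (a point): White capped cartridge standing loose in a slot of the rack: 31 mm across, 78 mm tall, foot 5 mm above the shelf; this point is its centre, half-way up. To be left in its slot.
- cartridge1_mid (a point): White capped cartridge standing loose in a slot of the rack: 31 mm across, 78 mm tall, foot 5 mm above the shelf; this point is its centre, half-way up. To be left in its slot.
- cartridge2_mid (a point): White capped cartridge standing loose in a slot of the rack: 31 mm across, 78 mm tall, foot 5 mm above the shelf; this point is its centre, half-way up. To be left in its slot.
- cartridge3_mid (a point): White capped cartridge standing loose in a slot of the rack: 31 mm across, 78 mm tall, foot 5 mm above the shelf; this point is its centre, half-way up. To be left in its slot.
Things that resemble listed ones, but are neither listed nor needed, are in the scene too. Of the things shaped like the rack, the black one is meant.

How it is judged:
On the way, in this order (a step that is already met when the one before it is completed fails the run):
1. the flap is folded down level, its edge still short of the lip or only just beneath it (value of joint flap below 0.06 rad and value of joint flap_slide below 0.01 m).
2. the flap's edge is pushed beneath the lip (value of joint flap below 0.08 rad and value of joint flap_slide above 0.012 m), for 0.2 s.
At the end, for the whole second after the job is handed in: The flap lies folded (within 0.08 rad of level) and at rest, pushed at least 12 mm of its 16 mm towards the lip, so that its free edge is beneath the lip by at least 5 mm and kept down by it; all four cartridges are in their slots (all of step 2 and z of flap_edge in the frame of lip_edge below 0.002 m and x of flap_edge in the frame of lip_edge above 0.005 m and velocity of joint flap below 0.1 rad/s and horizontal distance between each of cartridge0_mid, cartridge1_mid, cartridge2_mid, cartridge3_mid and rack below 0.04 m and height (world z) of each of cartridge0_mid, cartridge1_mid, cartridge2_mid, cartridge3_mid below 0.05 m); the robot touches nothing.
It fails at once if the flap was pinched or touched from its underside (contact force between the fingers and flap_liner above 1 N).
It fails at once if a cartridge was lifted, tipped or shifted out of its place (distance of any of cartridge0_mid, cartridge1_mid, cartridge2_mid, cartridge3_mid from where it was at the start of the episode above 0.015 m).
It fails at once if the spatula, pick or tin was displaced by more than 20 mm (distance of any of spatula, pick, tin from where it was at the start of the episode above 0.02 m).
It also fails if it takes over 38 s, if anything falls off the work surface, if the arm or the gripper's body presses on something with over 40 N, if the wrist force passes 120 N, or if a joint passes its speed limit or range.

## Working session

There is one attempt and no reset: what is moved stays moved. The work goes in short steps, Python scripts to look and compute and a tool call to move; the robot and the scene stay as the last step left them, time stands still between calls to the robot, and variables do not carry over. Pictures are saved under pics/ and viewed, and the job is handed in when it is done.

Besides the shell and the picture viewer there is one more tool, called after ">>>" as name(argument=value, ...) on one line, values as JSON. send_rows: Moves the arm, as the interface text tells. Its arguments: {"type":"object","properties":{"commands":{"type":"array","items":{"type":"array","items":{"type":"array","items":{"type":"number"}}}}},"required":["commands"]}

```bash
ls; mkdir -p pics
cat > h.py <<'E'
import numpy as np, cv2
from station import monitor, optics, ticket, finder
def world(p,u,v,z=None):
    K=p["intrinsics"]; d=p["depth"][v,u] if z is None else z
    c=np.array([(u-K[0,2])/K[0,0]*d,(v-K[1,2])/K[1,1]*d,d]); return p["R"].T@(c-p["t"])
def cloud(p):
    K=p["intrinsics"]; d=p["depth"]; v,u=np.indices(d.shape)
    c=np.stack([(u-K[0,2])/K[0,0]*d,(v-K[1,2])/K[1,1]*d,d],-1)
    return (c-p["t"])@p["R"]
E
python3 - <<'E'
from h import *
print(monitor.get_state())
for n in("scene","side"):
    p=optics.get_image(n); cv2.imwrite(f"pics/{n}0.png",p["image"])
    np.savez(f"{n}0.npz",**{k:p[k] for k in("image","depth","intrinsics","R","t")})
    print(n,p["t"],(-p["R"].T@p["t"]))
    for nm in("rack","flap","lip_edge","tin","spatula","pick"):
        try: print(nm,[(r["extent"],round(r["confidence"],2)) for r in finder.cut_out(p,nm)])
        except Exception as e: print(nm,e)
E
```

```text
pics
{'clock': 0.0, 'joints': array([-0.02889675,  0.46942635, -0.04862156,  1.5336955 ,  0.02411356,
        1.1409924 , -0.08229577]), 'joint_velocities': array([-2.36956353e-05,  9.80549636e-05,  2.93094284e-04,  2.84688753e-04,
       -1.84796703e-04, -3.67360401e-05,  1.59300410e-03]), 'joint_efforts': array([ 8.49551179e-05, -5.07972229e+01, -8.03461717e-02, -2.36155879e+01,
       -6.12773141e-02,  3.78107757e-02,  1.50727069e-04]), 'position': array([6.74751155e-01, 3.32614955e-05, 4.03708687e-01]), 'tool_rot': array([-6.58470001e-04,  7.07084508e-01,  7.07128391e-01, -7.09049685e-04]), 'wrist_force': array([-0.07718327,  0.40197776,  0.60798907]), 'wrist_torque': array([ 0.02639026, -0.01023638, -0.00769968]), 'opening': 0.9990650561026441}
scene [ 0.12546068 -0.41154886  1.19691928] [1.02783134 0.2050807  0.7205784 ]
rack [([156.6, 139.8, 111.8, 129.5], 0.72), ([322.3, 218.7, 114.0, 139.7], 0.6)]
flap [([164.9, 140.0, 27.7, 26.1], 0.9), ([75.5, 253.4, 125.2, 52.4], 0.74), ([336.3, 229.1, 89.5, 83.5], 0.64)]
lip_edge [([395.8, 275.0, 41.4, 65.9], 0.77), ([232.5, 143.8, 38.1, 42.4], 0.7), ([225.3, 185.1, 33.5, 71.9], 0.56)]
tin [([231.1, 142.7, 39.6, 42.5], 0.92)]
spatula [([73.5, 250.9, 124.7, 55.5], 0.62), ([222.3, 188.2, 17.4, 24.1], 0.27)]
pick [([293.9, 210.0, 16.7, 66.2], 0.64)]
side [0.54439737 0.21883364 0.49861408] [0.33934827 0.47778977 0.49943201]
rack [([117.2, 225.2, 127.0, 145.4], 0.84), ([268.6, 97.4, 95.5, 156.5], 0.71)]
flap [([129.6, 236.3, 93.4, 72.4], 0.86), ([242.3, 142.2, 63.3, 62.2], 0.17)]
lip_edge [([114.7, 267.6, 36.8, 86.7], 0.82), ([239.8, 146.3, 64.4, 56.6], 0.26)]
tin [([363.9, 223.4, 41.2, 44.2], 0.93)]
spatula [([239.2, 142.5, 67.3, 63.3], 0.84)]
pick []
```

View pics/scene0.png

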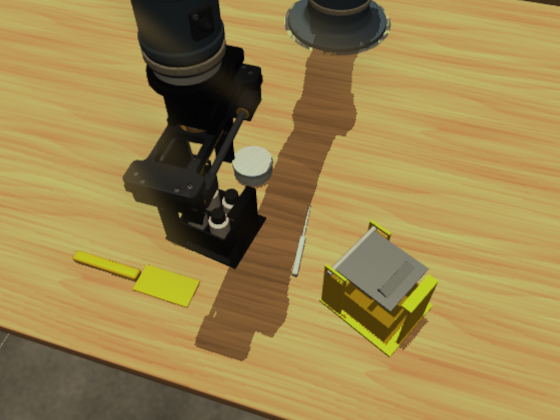

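View pics/side0.png

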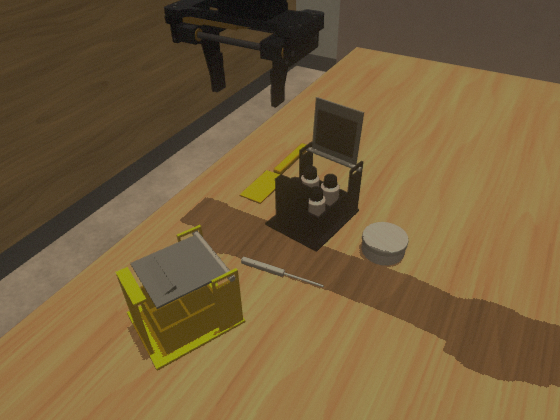

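The black rack is the target (scene ~(215,225), side ~(318,195)), with its flap upright. The yellow rack with cartridge-less slots (scene ~(380,290), side ~(180,300)) is the look-alike. Here is a close crop, with measurements.

Run:
```python
from h import *
s=np.load("side0.npz"); im=s["image"]
cv2.imwrite("pics/crop1.png",cv2.resize(im[80:280,220:420],(600,600),interpolation=cv2.INTER_CUBIC))
C=cloud(s)
for n,(u,v) in dict(flapc=(337,130),lipwall=(285,200),base=(318,240),cap=(330,181)).items(): print(n,C[v,u])
s2=np.load("scene0.npz");C2=cloud(s2)
for n,(u,v) in dict(base=(240,258),cap=(218,215),tin=(253,158)).items(): print(n,C2[v,u])
cv2.imwrite("pics/crop2.png",cv2.resize(s2["image"][120:280,120:280],(600,600),interpolation=cv2.INTER_CUBIC))
```

```text
flapc [ 0.58055812 -0.10071828  0.14463497]
lipwall [0.61027812 0.01006756 0.07177425]
base [ 0.55681424 -0.00062805  0.00447542]
cap [ 0.5669419  -0.05558776  0.08096029]
base [0.63490795 0.0078194  0.0032787 ]
cap [ 0.61886233 -0.0261146   0.08108314]
tin [ 0.45799889 -0.03144432  0.02991812]
```

View pics/crop1.png

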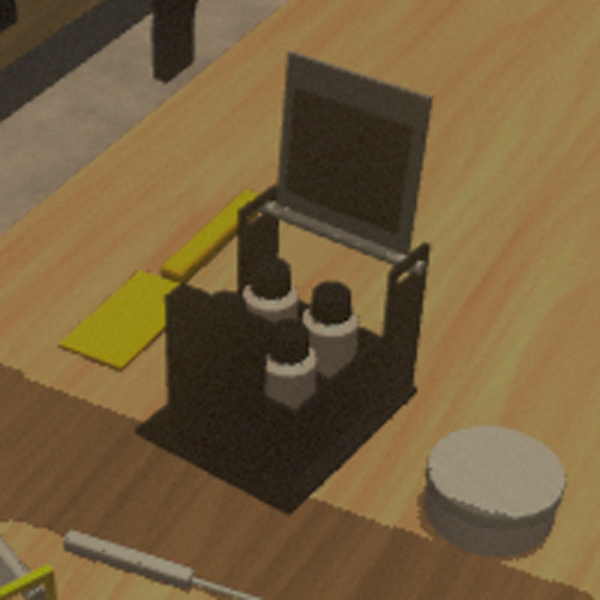

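View pics/crop2.png

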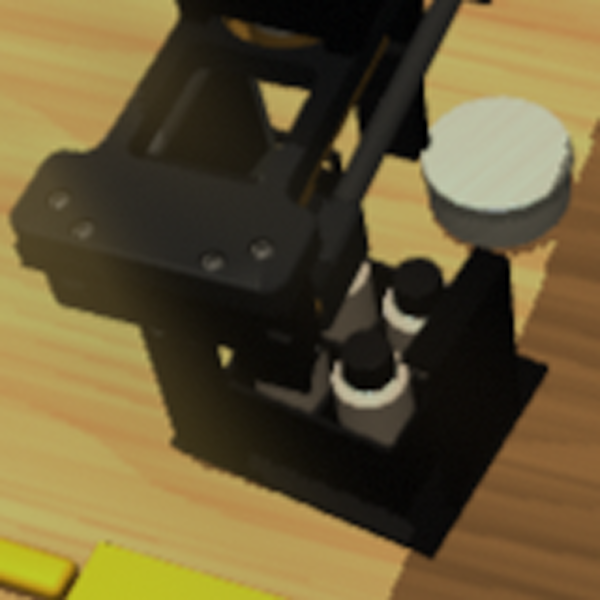

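Run:
```python
from h import *
s=np.load("side0.npz");C=cloud(s);s2=np.load("scene0.npz");C2=cloud(s2)
def ray(s,u,v,z):
    K=s["intrinsics"];o=-s["R"].T@s["t"];d=s["R"].T@np.linalg.inv(K)@[u,v,1];return o+d*(z-o[2])/d[2]
for x,y in[(136,432),(290,512),(415,392)]: print("base side",ray(s,220+x/3,80+y/3,0.003))
for x,y in[(432,556),(548,370),(172,445)]: print("base scene",ray(s2,120+x*160/600,120+y*160/600,0.003))
import cv2
poly=(np.array([[300,75],[418,108],[402,235],[290,200]])/3+[220,80]).astype(np.int32)
m=np.zeros(s["depth"].shape,np.uint8);cv2.fillPoly(m,[poly],1)
P=C[(m>0)&(s["depth"]>0)];c=np.median(P,0);P=P[np.linalg.norm(P-c,axis=1)<.08]
for _ in range(3):
    c=P.mean(0);n=np.linalg.svd(P-c,full_matrices=False)[2][2];r=(P-c)@n;P=P[abs(r)<2.5*r.std()+1e-4]
print("plane",c,n*np.sign(n[1]),r.std(),len(P))
for nm,(x,y) in dict(tl=(290,54),tr=(432,98),br=(412,255),bl=(275,205)).items():
    K=s["intrinsics"];o=-s["R"].T@s["t"];d=s["R"].T@np.linalg.inv(K)@[220+x/3,80+y/3,1];print(nm,o+d*(n@(c-o))/(n@d))
```

```text
base side [0.65046547 0.00628233 0.003     ]
base side [0.54850406 0.02040493 0.003     ]
base side [ 0.53035521 -0.10076888  0.003     ]
base scene [0.65392486 0.00700865 0.003     ]
base scene [0.55281844 0.02268843 0.003     ]
base scene [ 0.63600669 -0.11618229  0.003     ]
plane [ 0.58067112 -0.10171751  0.14173677] [0.1382859  0.98737143 0.07729596] 0.0011520412848671979 1697
tl [ 0.6224332  -0.11086421  0.1838616 ]
tr [ 0.54004586 -0.09939974  0.18481009]
br [ 0.53854275 -0.09242743  0.09843559]
bl [ 0.6246313  -0.10432581  0.09640821]
```

>>> send_rows(commands=[[[0,0,0,20,0,0,-0.07],[0,0,-30,0,0,0,-0.073],[0,-20,-35,0,0,0,0],[0,-25,-35,0,0,0,0],[0,-25,-30,0,0,0,0],[0,-25,-24,0,0,0,0],[0,-5,0,0,0,0,0],[0,0,0,0,0,0,0]]])

```text
clock: 1.5
position: [0.5692, -0.1637, 0.4242]
tool_rot: [0.001, 0.76, 0.65, -0.0]
wrist_force: [1.0, 0.3, 0.3]
opening: 0.359
```

```bash
cat >> h.py <<'E'
EX=np.array([0.143,0.990]);EY=np.array([-.990,.143]);H=np.array([0.583,-0.0995])
def st():
    s=monitor.get_state(); from scipy.spatial.transform import Rotation as R
    q=s["tool_rot"];z=R.from_quat([q[1],q[2],q[3],q[0]]).as_matrix()
    tip=s["position"]+z[:,2]*.182
    d=tip[:2]-H
    print("t",round(s["clock"],2),"tip",tip.round(4),"s %.1f off %.1f ztip %.1f"%(d@EX*1e3,d@EY*1e3,tip[2]*1e3),"xtool",z[:,0].round(3),"ztool",z[:,2].round(3),"F",s["wrist_force"].round(2),"op",round(s["opening"],2))
def snap(n,f,b):
    p=optics.get_image(n);x,y,w,h=b;cv2.imwrite(f"pics/{f}.png",cv2.resize(p["image"][y:y+h,x:x+w],None,fx=3,fy=3,interpolation=cv2.INTER_CUBIC));np.savez(f"{f}.npz",**{k:p[k] for k in("image","depth","intrinsics","R","t") if k in p})
E
python3 - <<'E'
from h import *
st();snap("side","a1",(200,40,220,200));snap("scene","a2",(60,80,230,200))
E
```

```text
t 1.5 tip [ 0.5692 -0.164   0.2422] s -65.8 off 4.4 ztip 242.2 xtool [ 0.155  0.988 -0.001] ztool [ 0.    -0.001 -1.   ] F [1.05 0.32 0.25] op 0.36
```

View pics/a1.png

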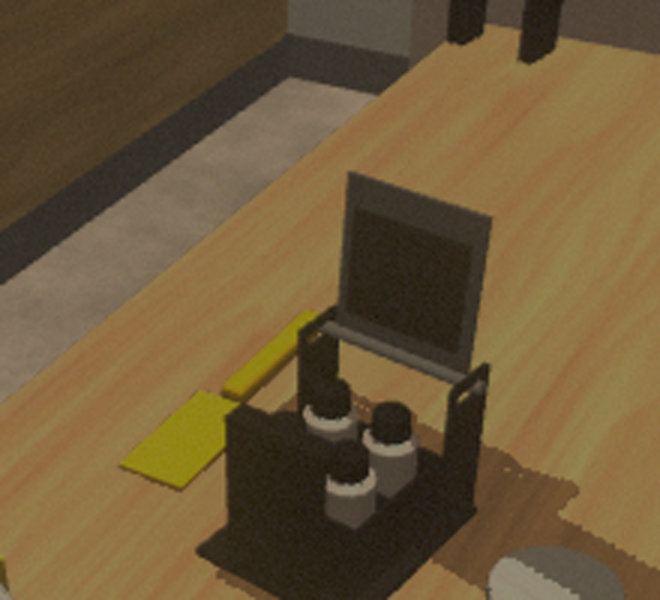

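View pics/a2.png

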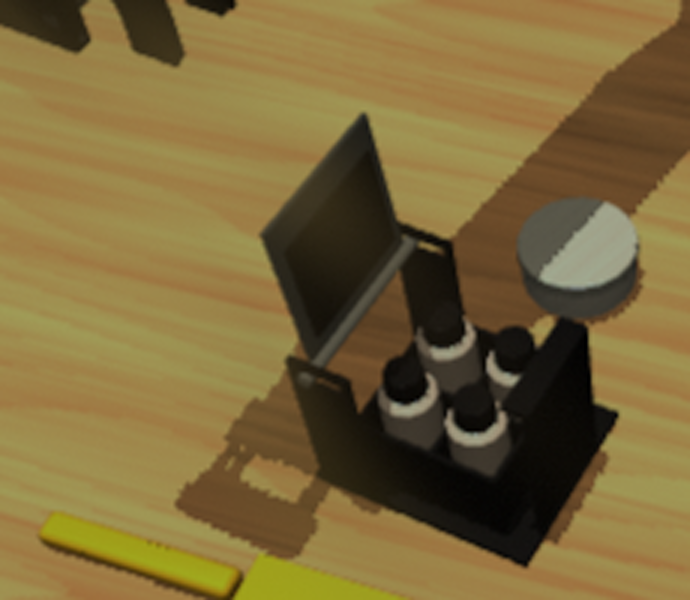

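Black rack, four cartridges, upright flap at a2 (340,240) with its outer face away from this camera. Next I descend behind it.

>>> send_rows(commands=[[[0,3,0,-30,0,0,0],[0,2,0,-35,0,0,0.01],[0,0,0,-35,0,0,0],[0,0,0,0,0,0,0],[0,0,0,0,0,0,0]]])

```text
clock: 2.1
position: [0.5808, -0.1571, 0.3232]
tool_rot: [0.003, 0.753, 0.658, 0.003]
wrist_force: [1.1, -0.5, 0.6]
opening: 0.009
```

Run:
```python
from h import *
st()
s=np.load("a2.npz");C=cloud(s).reshape(-1,3)
d=C[:,:2]-H; a=d@EX*1e3;b=d@EY*1e3;z=C[:,2]*1e3
M=(abs(a-55)<75)&(abs(b)<70)
m=M&(z>99)&(z<104)&(a>60);print("lip top s",np.percentile(a[m],[2,50,98]),"b",np.percentile(b[m],[2,98]),m.sum())
m=M&(z>78)&(z<86)&(a>5)&(a<85);print("caps",np.median(a[m]),np.median(b[m]),m.sum())
m=M&(z>97)&(z<103)&(a<30)&(abs(b)>40);print("cheek",np.percentile(a[m],[2,98]),np.percentile(b[m],[2,98]),m.sum())
m=M&(z>125)&(abs(a)<30);A=np.c_[z[m]-92,np.ones(m.sum())];print("flap slope",np.linalg.lstsq(A,a[m],rcond=None)[0],b[m].min(),b[m].max())
```

```text
t 2.1 tip [ 0.5825 -0.1571  0.1412] s -57.1 off -7.7 ztip 141.2 xtool [0.133 0.991 0.001] ztool [ 0.009  0.    -1.   ] F [ 1.13 -0.46  0.62] op 0.01
lip top s [ 97.22320104 105.39795043 112.46106338] b [-32.44157866  26.96074267] 361
caps 41.40056247417583 -12.927647859612527 625
cheek [-8.83554136 24.13624391] [-52.43258319  48.44941376] 157
flap slope [-0.10757679  3.50691473] -44.98753236368546 40.65496807661957
```

>>> send_rows(commands=[[[0,0,15,0,0,0,0],[0,0,12,-2,0,0,0],[0,1,5,0,0,0,0],[0,1,5,0,0,0,0],[0,1,5,0,0,0,0],[0,1,5,0,0,0,0],[0,0,0,0,0,0,0]]])

```text
clock: 2.8
position: [0.5877, -0.1038, 0.3277]
tool_rot: [0.007, 0.751, 0.66, 0.007]
wrist_force: [-1.1, 0.3, -0.7]
opening: 0.006
```

Run:
```python
from h import *
st();snap("side","b1",(200,40,220,200))
```

```text
t 2.8 tip [ 0.5913 -0.1038  0.1458] s -3.1 off -8.8 ztip 145.8 xtool [0.129 0.992 0.002] ztool [ 0.02 -0.   -1.  ] F [-1.07  0.28 -0.68] op 0.01
```

View pics/b1.png

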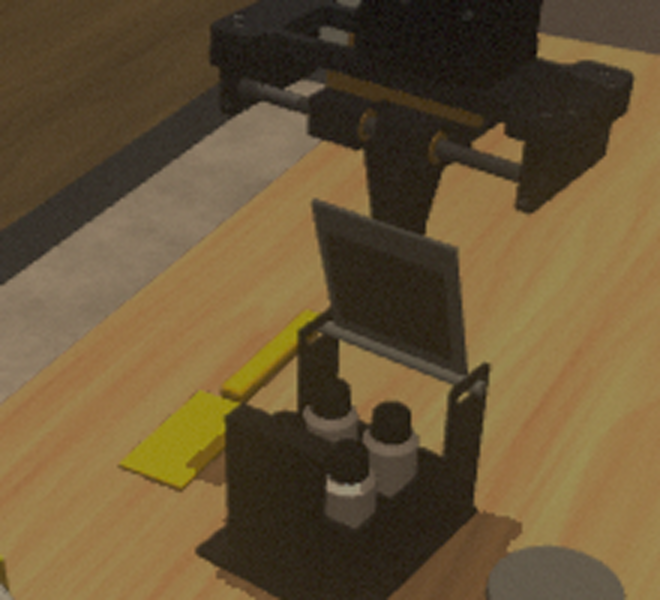

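>>> send_rows(commands=[[[0,0,2,-4,0,0,0],[0,0,3,-4,0,0,0],[0,0,4,-3,0,0.01,0],[0,0,4,-3,0,0.01,0],[0,0,0,0,0,0,0]]])

```text
clock: 3.35
position: [0.5875, -0.0918, 0.3122]
tool_rot: [0.0, 0.752, 0.659, -0.001]
wrist_force: [-0.0, 0.1, 0.2]
opening: 0.002
```

Run:
```python
from h import *
st()
```

```text
t 3.35 tip [ 0.5872 -0.092   0.1302] s 8.0 off -3.1 ztip 130.2 xtool [ 0.133  0.991 -0.002] ztool [-0.002 -0.002 -1.   ] F [-0.05  0.08  0.17] op 0.0
```

>>> send_rows(commands=[[[0,0.5,4,0,0,0,0],[0,0.5,4,-1,0,0,0],[0,0.5,4,-2,0,0,0],[0,0.5,4,-4,0,0,0],[0,0.5,3,-4,0,0,0],[0,0,0,0,0,0,0]]])

```text
clock: 3.95
position: [0.5901, -0.0712, 0.3002]
tool_rot: [0.0, 0.752, 0.659, -0.002]
wrist_force: [0.3, 0.5, -0.6]
opening: 0.009
```

Run:
```python
from h import *
st();snap("side","c1",(200,40,220,200));snap("scene","c2",(60,80,230,200))
```

```text
t 3.95 tip [ 0.5896 -0.0716  0.1182] s 28.6 off -2.6 ztip 118.2 xtool [ 0.132  0.991 -0.002] ztool [-0.002 -0.002 -1.   ] F [ 0.32  0.51 -0.61] op 0.01
```

View pics/c1.png

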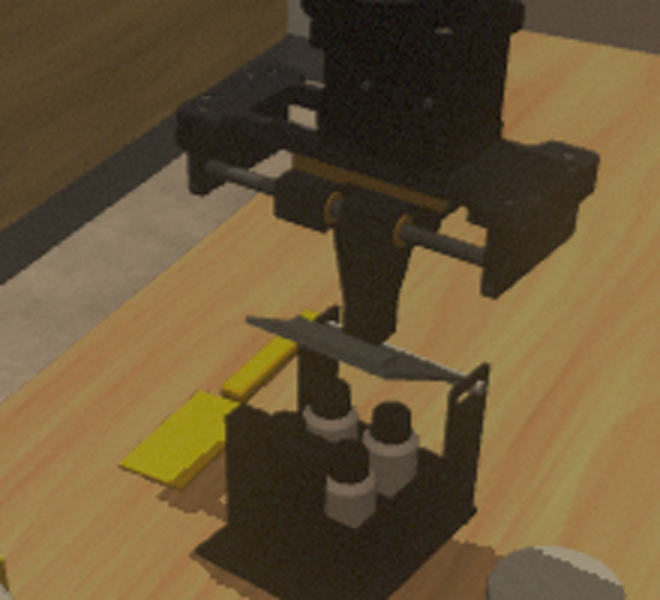

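View pics/c2.png

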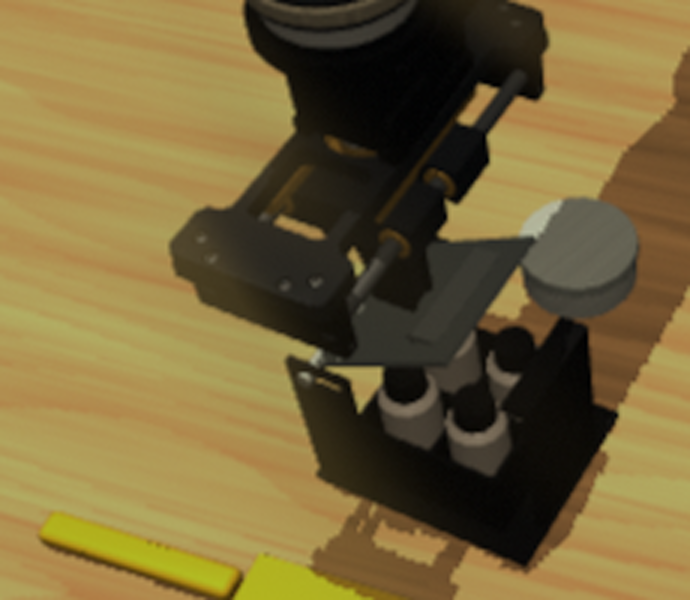

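The flap is at about 30°, with the tip on the smooth face ahead of the step. The rod hasn't moved. I'll finish the fold.

>>> send_rows(commands=[[[0,0.3,2,-4,0,0,0],[0,0.3,1.5,-4,0,0,0],[0,0.2,1,-4,0,0,0],[0,0.1,0.5,-4,0,0,0],[0,0,0,-3,0,0,0],[0,0,0,0,0,0,0]]])

```text
clock: 4.65
position: [0.5915, -0.0657, 0.2805]
tool_rot: [0.0, 0.753, 0.658, -0.0]
wrist_force: [-0.0, -0.4, 0.8]
opening: 0.005
```

Run:
```python
from h import *
st()
```

```text
t 4.65 tip [ 0.5914 -0.0659  0.0985] s 34.5 off -3.5 ztip 98.5 xtool [ 0.133  0.991 -0.001] ztool [-0.    -0.001 -1.   ] F [-0.04 -0.35  0.83] op 0.01
```

>>> send_rows(commands=[[[0,0,0,-2,0,0,0],[0,0,0,-1,0,0,0],[0,0,0,-1,0,0,0],[0,0,0,0,0,0,0]]])

```text
clock: 5.05
position: [0.5917, -0.0657, 0.2777]
tool_rot: [0.0, 0.753, 0.658, -0.0]
wrist_force: [-0.4, 0.9, 0.2]
opening: 0.002
```

Run:
```python
from h import *
st()
```

```text
t 5.05 tip [ 0.5917 -0.0658  0.0957] s 34.6 off -3.8 ztip 95.7 xtool [ 0.133  0.991 -0.001] ztool [ 0.    -0.001 -1.   ] F [-0.36  0.91  0.22] op 0.0
```

>>> send_rows(commands=[[[0,0,0,-1,0,0,0],[0,0,0,-1,0,0,0],[0,0,0,0,0,0,0]]])

```text
clock: 5.35
position: [0.5917, -0.0658, 0.2777]
tool_rot: [0.0, 0.753, 0.658, -0.0]
wrist_force: [-0.3, 0.4, 0.6]
opening: 0.003
```

Run:
```python
from h import *
st();snap("side","d1",(200,40,220,200));snap("scene","d2",(60,80,230,200))
```

```text
t 5.35 tip [ 0.5918 -0.0659  0.0957] s 34.5 off -3.9 ztip 95.7 xtool [ 0.134  0.991 -0.001] ztool [ 0.001 -0.001 -1.   ] F [-0.3   0.4   0.63] op 0.0
```

View pics/d1.png

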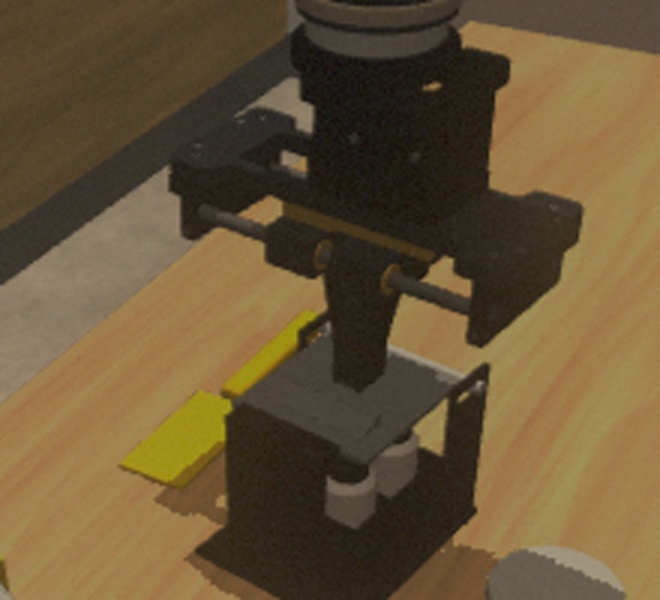

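View pics/d2.png

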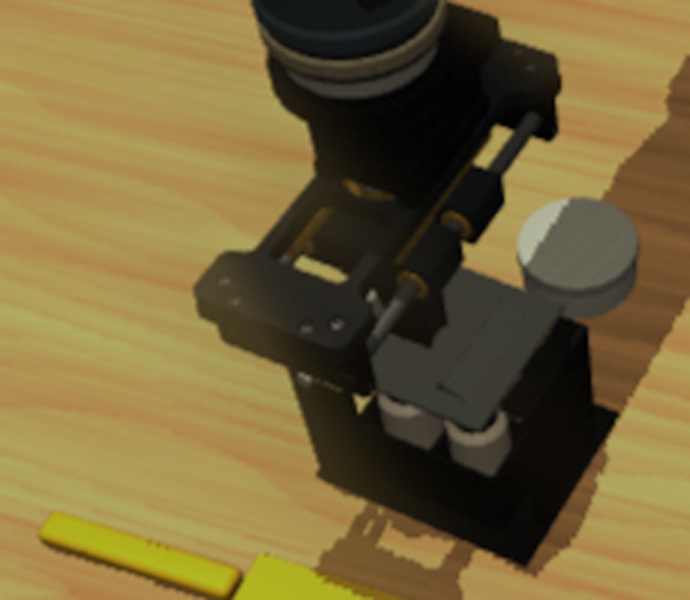

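Run:
```python
from h import *
for f in("d1","d2"):
    s=np.load(f+".npz");C=cloud(s).reshape(-1,3)
    d=C[:,:2]-H; a=d@EX*1e3;b=d@EY*1e3;z=C[:,2]*1e3
    print("lip top", np.percentile(a[(z>99)&(z<106)&(a>85)&(a<120)&(abs(b)<35)],[2,50,98]) if ((z>99)&(z<106)&(a>85)&(a<120)&(abs(b)<35)).sum()>5 else None)
    for lo,hi in((5,25),(48,60),(66,74),(80,86),(86,92),(92,97),(97,104),(104,112)):
        m=(a>lo)&(a<hi)&(abs(b)<28)&(z>85)&(z<115)
        if m.sum()>5: print(f,lo,hi,np.median(z[m]).round(1),m.sum())
    for w in((28,42),(-42,-28)):
        m=(b>w[0])&(b<w[1])&(z>91)&(z<99)&(a>40)&(a<120)
        print("edge",w,np.percentile(a[m],[50,95,98,100]) if m.sum() else None,m.sum())
```

```text
lip top [ 96.35338423 105.69424937 112.17249116]
d1 5 25 95.2 131
d1 48 60 95.3 88
d1 66 74 98.4 173
d1 80 86 95.2 82
d1 86 92 95.2 38
d1 92 97 102.2 16
d1 97 104 102.4 106
d1 104 112 97.6 367
edge (28, 42) [ 68.5593827   90.91241669  92.07118358 111.43203975] 203
edge (-42, -28) [ 72.31257424 110.68205538 111.40262019 111.83350157] 136
lip top [ 97.37901169 105.13375969 112.39198492]
d2 5 25 95.0 27
d2 48 60 95.0 220
d2 66 74 99.0 202
d2 80 86 95.4 128
d2 86 92 95.0 140
d2 92 97 95.3 19
d2 97 104 102.6 148
d2 104 112 102.1 248
edge (28, 42) [67.92031932 90.51559384 91.62765982 92.49236965] 207
edge (-42, -28) [ 68.65742154  92.26109312 111.15531482 112.67275222] 305
```

Folded level (95 mm all along), with the edge at s≈92 and about 6 mm short of the lip. Now I push forwards while pressing lightly.

>>> send_rows(commands=[[[0,0.6,4,-2,0,0,0],[0,0.6,4,-2,0,0,0],[0,0.6,4,-2,0,0,0],[0,0.4,3,-2,0,0,0],[0,0,0,-1,0,0,0]]])

```text
clock: 5.95
position: [0.5934, -0.0559, 0.2773]
tool_rot: [0.003, 0.755, 0.656, -0.003]
wrist_force: [-2.2, 2.7, 6.5]
opening: 0.006
```

Run:
```python
from h import *
st()
```

```text
t 5.95 tip [ 0.5933 -0.0574  0.0953] s 43.1 off -4.1 ztip 95.3 xtool [ 0.139  0.99  -0.009] ztool [-0.001 -0.009 -1.   ] F [-2.17  2.71  6.55] op 0.01
```

>>> send_rows(commands=[[[0,0.6,5,-1,0,0,0],[0,0.6,5,-1,0,0,0],[0,0.6,4,-1,0,0,0],[0,0.5,4,-1,0,0,0],[0,0,0,-1,0,0,0]]])

```text
clock: 6.45
position: [0.5956, -0.0453, 0.2771]
tool_rot: [0.008, 0.757, 0.654, -0.007]
wrist_force: [-2.8, 3.8, 10.4]
opening: 0.006
```

Run:
```python
from h import *
st();snap("scene","e2",(60,80,230,200))
s=np.load("e2.npz");C=cloud(s).reshape(-1,3)
d=C[:,:2]-H; a=d@EX*1e3;b=d@EY*1e3;z=C[:,2]*1e3
for lo,hi in((48,60),(60,66),(66,74),(74,80),(80,86),(86,92),(92,97),(97,104),(104,112)):
    m=(a>lo)&(a<hi)&(abs(b)<28)&(z>85)&(z<115)
    if m.sum()>5: print(lo,hi,np.median(z[m]).round(1),m.sum())
m=(b>32)&(b<42)&(z>91)&(z<99)&(a>40)&(a<120)
print("edge",np.percentile(a[m],[50,95,98,100]),m.sum())
```

```text
t 6.45 tip [ 0.5956 -0.049   0.0951] s 51.8 off -5.2 ztip 95.1 xtool [ 0.145  0.989 -0.02 ] ztool [-0.   -0.02 -1.  ] F [-2.81  3.8  10.43] op 0.01
48 60 95.3 140
60 66 96.1 182
66 74 94.9 166
74 80 100.6 74
80 86 99.1 153
86 92 97.1 144
92 97 96.0 52
97 104 102.5 151
104 112 102.1 227
edge [ 80.73743433 104.36020021 106.23883576 107.66470547] 145
```

View pics/e2.png

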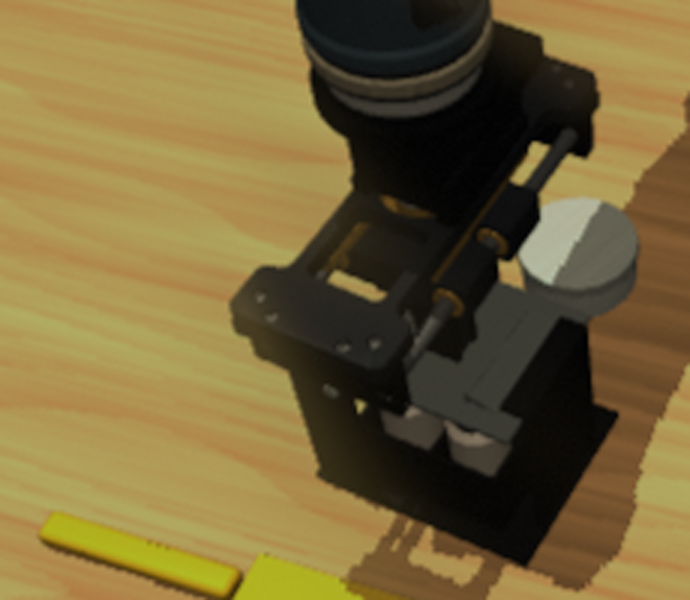

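Friction has already carried the flap under the lip: the edge is at s≈107, so slide is about 15 mm. One more nudge, then straight up and clear.

>>> send_rows(commands=[[[0,0.5,4,-0.5,0,0,0],[0,0.5,4,-0.5,0,0,0],[0,0.3,2,0,0,0,0],[0,0,1,3,0,0,0],[0,0,0,6,0,0,0],[0,0,0,15,0,0,0],[0,0,0,25,0,0,0],[0,0,-15,35,0,0,0],[0,0,-30,35,0,0,0],[0,0,-40,10,0,0,0],[0,0,-40,0,0,0,0],[0,0,0,0,0,0,0],[0,0,0,0,0,0,0]]])

```text
clock: 7.8
position: [0.5954, -0.1611, 0.4102]
tool_rot: [0.007, 0.755, 0.656, -0.008]
wrist_force: [0.0, 1.2, -0.2]
opening: 0.004
```

Run:
```python
from h import *
st();snap("scene","f2",(60,80,230,200));snap("side","f1",(200,40,220,200))
for f in("f2","f1"):
    s=np.load(f+".npz");C=cloud(s).reshape(-1,3)
    d=C[:,:2]-H; a=d@EX*1e3;b=d@EY*1e3;z=C[:,2]*1e3
    for lo,hi in((20,40),(48,60),(60,70),(70,75),(76,79),(79,84),(84,90),(90,96),(98,104),(104,112)):
        m=(a>lo)&(a<hi)&(abs(b)<28)&(z>85)&(z<115)
        if m.sum()>5: print(lo,hi,np.median(z[m]).round(1),m.sum())
    m=(b>32)&(b<42)&(z>91)&(z<99)&(a>40)&(a<120)
    print("edge",np.percentile(a[m],[50,95,98,100]),m.sum())
```

```text
t 7.8 tip [ 0.5951 -0.165   0.2283] s -63.1 off -21.3 ztip 228.3 xtool [ 0.139  0.99  -0.021] ztool [-0.002 -0.021 -1.   ] F [ 0.04  1.17 -0.16] op 0.0
20 40 95.6 386
48 60 96.5 238
60 70 97.0 206
70 75 97.5 75
76 79 103.2 49
79 84 102.6 127
84 90 100.7 146
90 96 99.1 124
98 104 102.5 132
104 112 102.0 245
edge [ 72.26014441 104.29137398 106.0929169  107.09483556] 178
20 40 95.8 244
48 60 96.8 152
60 70 97.2 117
76 79 103.2 49
79 84 102.3 99
84 90 100.4 133
90 96 99.3 37
98 104 102.6 90
104 112 97.6 375
edge [ 74.65363806 105.28267529 106.38608346 107.20264664] 173
```

View pics/f2.png

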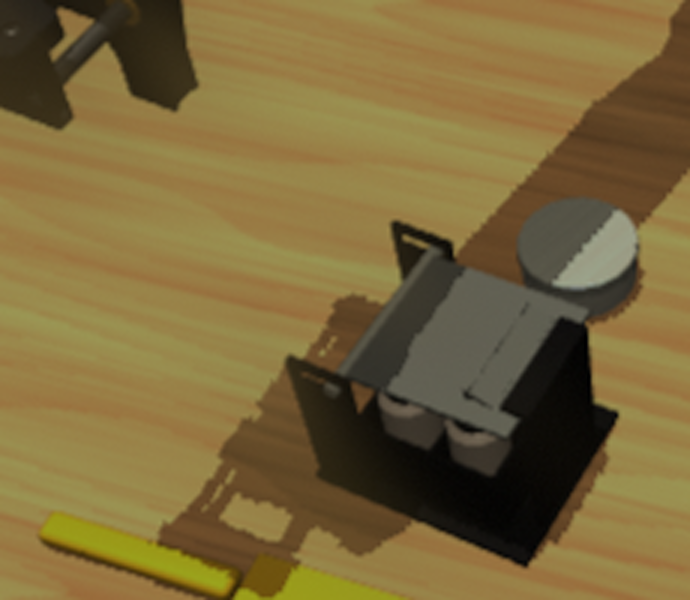

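View pics/f1.png

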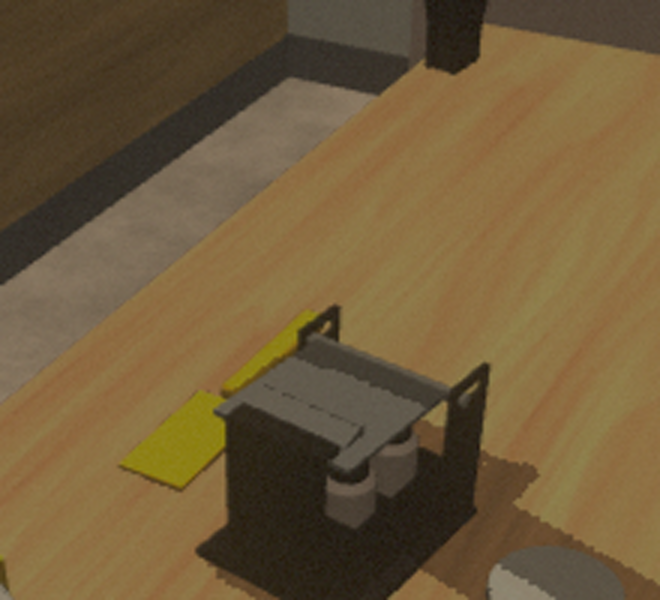

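Run:
```python
from h import *
print(ticket.hand_in())
```

```text
the job is handed in; nothing more can be done
None
```

The flap is folded over the cartridges and its edge is tucked beneath the lip, where it stays shut without the arm. I handed the job in at about 8 s of the 38 s; no verdict is reported.

I pushed only with the closed fingertips on the outer face. They folded the flap level, then slid it forwards while pressing lightly.

**After folding:** The depth images showed the plate level at 95 mm. The edge was still about 6 mm short of the lip, so the slide was near 0–2 mm.

**After pushing and withdrawing:**
- **Slide:** The edge sits about 107 mm from the starting hinge axis, about 9 mm beneath the lip. That puts the slide at about 15 mm, or home within the 1–2 mm accuracy of the images.
- **Angle:** The hinge spring lifts the flap slightly against the lip, by about 0.04 rad (limit 0.08).
- **Surroundings:** The tin, the spatula and the visible cartridges look unmoved. The pick was outside the last crops, but the arm never went near it.
- **Contact:** The gripper was well clear of everything when I handed in.

**Differences from plan:**
- Friction carried the flap home before the fingertip reached the thumb step.
- Downward force reached about 10 N during the slide, more than I meant but far below the limits.

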